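Collect finished thread spools into the tote and cover it

ROBOT

A 6-joint arm with a two-finger parallel gripper is mounted at the origin on the work surface. World frame = base frame: x ahead of the robot, y to its left, z up, the work surface at z = 0. Lengths are in mm, angles in rad, forces in N, time in s.
With the tool pointing down it reaches from about 350 to 775 mm from the base axis. Payload 7.3 kg.
Tool frame: the origin (TCP) lies at the very end of the fingers, on their centre line; the grasp point (between the pads) lies 19 mm behind it; z points along the fingers, y is the line along which they close (so a half turn about z gives the same grasp; the last joint's range is limited). The gripper opens to 92 mm and grips with 3 to 60 N. Pads are 19 mm wide; open, the fingers measure 130 mm over their backs; the gripper's body (75 mm by 190 mm) begins 47 mm behind the grasp point.
Start: joints at [1.011, 0.342, 1.524, -0, 1.275, -0.146], TCP at [211.086, 480.716, 226.741] pointing down, gripper open.
Joint ranges: [-2.53, 2.53], [-0.77, 2.02], [0.04, 2.7], [-1, 4.14], [0.28, 2.66], [-3.11, 3.11]. Speed limits (rad/s): [2.57, 2.57, 3.14, 3.14, 3.14, 3.14].

INTERFACE

Orientations are given as [roll, pitch, yaw] about the fixed x, y, z axes, in that order (R = Rz(yaw) Ry(pitch) Rx(roll)).
In Python, from station import bot gives the robot as it stands. The module is installed in compiled form; this text tells all that it offers.
- The arm moves only by the tool carry_out, never from a script. Its argument "motion" is a list of rows, each an object of numbers: "hand": the finger opening in cm, from 0 to 9.18; "dx", "dy", "dz": the shift along the tool's x, y, z in cm; "ax", "ay", "az": the turn, a rotation vector about the tool's x, y, z in rad. In form: [{"hand": .., "dx": .., "dy": .., "dz": .., "ax": .., "ay": .., "az": ..}, ...]. A call has 1 to 20 rows; each row shifts and turns the commanded pose from where the row before left it, along the tool's axes as they then stand; what a row does not reach is not made up. A row lasts 1/8 s, in which the tool goes at most 62.5 mm and 10.7 degrees, less where a joint would pass 70% of its speed; a pose out of reach is approached as far as the arm can. A call is refused whole if a number of a shift passes 6.25 or a number of a turn 0.188, either way. A call with a gripper value outside its range is refused whole. The fingers move at their own pace and stop on an object; "newtons" is the grip in N (left out, the last holds). Time passes only in rows, so rows that do not move let the fingers close. It gives the time, the measured TCP pose, the force, the opening and the grip force at its end, in the units of the state.
- bot.observe(): the state, without advancing time (a new reading comes with each control period).
- bot.get_image(name): name is "scene" or "side" or "wrist"; returns the picture (400x640x3 uint8, red, green, blue); there is no depth.
- bot.camera_params(name): a dict with "fx", "fy", "cx", "cy" (pixels), "rvec" (rotation vector, rad) and "tvec" (3), from world to camera coordinates, as OpenCV has them. Camera axes: x right, y down, z forward; pixel columns grow to the right and rows downward; lengths in mm; the calibration is good to about 2 mm. A picture is of the moment at which its call begins: read the wrist's pose just before it. camera_params takes no time and is no camera call; for the wrist camera it gives the pose at the moment of the call.
- bot.finish_job(): hands the job in; it is judged then, once.
Trained networks look in the newest picture that a camera, given by its name, has taken for a name from the list of things; names that differ only in an ending like _2 or _b are one class to them, and where a whole thing is asked for, a point or a joint stands for the part that bears it (a point fixed in the world has none). Each returns a list of dicts, best first, with "confidence" (0 to 1); they miss things now and then, are a little off and sometimes report something else, mostly with a low value. They report only what shows in the picture. A call takes as long as a camera call. They do not tell look-alikes from the thing itself.
- bot.cut_out(camera, thing): "region" (400x640 bool, what is visible of it) and "bbox" ([centre column, centre row, width, height] in pixels, round what is visible of it).
The state is a dict: "time": time; "joints": joint angles; "dq": joint speeds; "joint_efforts": joint torques, N m; "ee_pos": TCP position; "tcp_rot": TCP orientation; "contact_force": force on the tool from outside, world axes, zero at the start; "torque": the same for the moment, N m; "gripper_width": opening from 0.0 (shut) to 1.0 (fully open); "grip_force": force on a finger pad.
Only numpy, scipy, OpenCV 4.12 (cv2) and the standard library are available. Lean on these libraries where they do the work, as an engineer would, in place of code of your own. Each camera call takes 0.05 s, during which the arm holds its last target. There are 200 camera calls.

TASK

Three finished thread spools have dropped into the catch tray of the spool winder: collect all three into the blue tote, then put the tote's loose white lid on so that it sits fully seated and level on the rim. Keep the tote upright and leave it standing on the counter, and do not disturb the thread cone, the jar or the thread snips.

Things in the scene. Friction and masses are not known exactly. Their poses are not given: they have to be found in the camera images.
- winder: bench-top spool winder, teal housing, fixed to the counter. Origin at counter level under the centre of its catch tray; y points from machine to tray. On the -y side of the tray: winding heads with bare white reels (part of the machine) 118 to 170 mm from the origin, up to 166 mm high; then the housing, 168 to 350 mm, 194 mm high, with supply cones and wire frame to 404 mm
- tray (a point): centre of the catch tray's flat rubber floor, 6 mm above the counter. Steel tray inside 250 mm (winder x) by 160 mm (winder y), walls 4 mm thick, tops 28 mm above the counter; a chute rises from its -y wall. The spools lie in a row along x about 72 mm apart, axes within 0.4 rad of x, within 30 mm of the tray's middle in y
- spool_a: finished thread spool wound with red thread between white end flanges: 48 mm long, flanges 32 mm across, thread barrel 29 mm across and 42 mm long, about 45 g. Origin at its middle, on its axis; x runs along the spool's axis (either way, roll arbitrary). Starts lying on its side in the catch tray, origin 22 mm above the counter; it can roll
- spool_b: finished thread spool wound with yellow thread between white end flanges: 48 mm long, flanges 32 mm across, thread barrel 29 mm across and 42 mm long, about 45 g. Origin at its middle, on its axis; x runs along the spool's axis (either way, roll arbitrary). Starts lying on its side in the catch tray, origin 22 mm above the counter; it can roll
- spool_c: finished thread spool wound with green thread between white end flanges: 48 mm long, flanges 32 mm across, thread barrel 29 mm across and 42 mm long, about 45 g. Origin at its middle, on its axis; x runs along the spool's axis (either way, roll arbitrary). Starts lying on its side in the catch tray, origin 22 mm above the counter; it can roll
- tote: open blue plastic tote, 220 mm (x) by 150 mm (y) and 80 mm high, walls and floor 4 mm thick, inside 212 by 142 mm and 76 mm deep; a moulded band below the rim sticks out to 228 by 158 mm. 0.4 kg, loose, standing on the counter. Origin: centre of its underside, z up; the rim is at z = 80 mm
- lid: loose white lid, plate 228 (x) by 158 (y) by 4 mm, 160 g. Origin: centre of the plate's underside, the face that sits on the rim; z up. Under it an 8 mm deep locating rib, 202 by 132 mm outside, drops inside the rim with 5 mm play per side, so lid x must lie along tote x, either way round. Starts flat on the counter on its rib, origin 8 mm up, handle on top
- lid_handle (a point): middle of the lid's white bar handle, 31 mm straight above the lid's origin. The bar runs along lid x: 84 mm long, 16 mm wide (y), 14 mm high, and is open below (20 mm above the plate) between two end posts 60 mm apart. Grip it across its width, from above
- cone: large off-white thread cone with orange plastic core standing on the counter, 84 mm across at the foot, 118 mm high; origin at the centre of its underside. To be left alone
- jar: amber glass jar with green cap, 60 mm across, 75 mm high; origin at the centre of its underside. To be left alone
- snips: small thread snips with black grips lying on the counter, about 110 mm long (x), 31 mm wide, 7 mm high; origin near the middle of the underside. To be left alone
There are look-alikes about, which are no part of the job. What is meant by the spool_a is not purple, and is the smaller of those in its own colour.

How it is judged (in metres and radians):
On the way, in this order (a step that is already met when the one before it is completed fails the run):
1. all three spools are in the tote (x of spool_a in the frame of tote between -0.107 and 0.107 m and y of spool_a in the frame of tote between -0.072 and 0.072 m and z of spool_a in the frame of tote between 0.01 and 0.075 m and x of spool_b in the frame of tote between -0.107 and 0.107 m and y of spool_b in the frame of tote between -0.072 and 0.072 m and z of spool_b in the frame of tote between 0.01 and 0.075 m and x of spool_c in the frame of tote between -0.107 and 0.107 m and y of spool_c in the frame of tote between -0.072 and 0.072 m and z of spool_c in the frame of tote between 0.01 and 0.075 m), for 0.2 s.
2. the lid sits seated and level on the tote's rim (x of lid in the frame of tote between -0.008 and 0.008 m and y of lid in the frame of tote between -0.008 and 0.008 m and z of lid in the frame of tote between 0.077 and 0.083 m and angle between the z axis of lid and the z axis of tote, either way round below 0.025 rad and angle between lid's own z axis and vertical below 0.5 rad and angle between the x axis of lid and the x axis of tote, either way round below 0.12 rad), for 0.2 s.
At the end, for the whole second after the job is handed in: All three spools are inside the tote, which stands upright on the counter (0.05 rad). The lid, handle up, is seated: underside within 3 mm of rim height, centred within 8 mm, parallel to the rim within 0.025 rad, lined up within 0.12 rad. Tote and lid at rest (all of step 1 and all of step 2 and angle between tote's own z axis and vertical below 0.05 rad and height (world z) of tote between -0.005 and 0.005 m and linear speed of each of tote, lid below 0.02 m/s); the robot touches nothing.
It fails at once if the thread cone, the jar or the snips are moved by more than 30 mm (distance of any of cone, jar, snips from where it was at the start of the episode above 0.03 m).
It fails at once if the tote is tipped by more than 0.4 rad (angle between tote's own z axis and vertical above 0.4 rad).
It also fails if it takes over 72 s, if anything falls off the work surface, if the arm or the gripper's body presses on something with over 40 N, if the wrist force passes 120 N, or if a joint passes its speed limit or range.

## Working session

There is one attempt and no reset: what is moved stays moved. The work goes in short steps, Python scripts to look and compute and a tool call to move; the robot and the scene stay as the last step left them, time stands still between calls to the robot, and variables do not carry over. Pictures are saved under pics/ and viewed, at most 10 in all, crops included, and the job is handed in when it is done.

Besides the shell and the picture viewer there is one more tool, called as name(argument=value, ...), one argument or row to a line, values as JSON. carry_out: Moves the arm, as the interface text tells. Its arguments: {"type":"object","properties":{"motion":{"type":"array","items":{"type":"object","properties":{"hand":{"type":"number"},"dx":{"type":"number"},"dy":{"type":"number"},"dz":{"type":"number"},"ax":{"type":"number"},"ay":{"type":"number"},"az":{"type":"number"}}}},"newtons":{"type":"number"}},"required":["motion"]}

```bash
mkdir -p pics; python3 - <<'E'
from station import bot
import cv2,numpy as np
s=bot.observe();print(s['time'],s['ee_pos'],s['tcp_rot'])
a=bot.get_image('scene');b=bot.get_image('side')
cv2.imwrite('pics/s1.png',a[:,:,::-1]);cv2.imwrite('pics/s2.png',b[:,:,::-1])
for c in('scene','side'):
  p=bot.camera_params(c);R=cv2.Rodrigues(np.array(p['rvec'],float))[0];print(c,p['fx'],-R.T@np.array(p['tvec']))
  for t in('spool_a','tote','lid','lid_handle','winder','cone','jar','snips'):
    for d in bot.cut_out(c,t):print(c,t,round(d['confidence'],2),np.round(d['bbox']))
E
```

```text
0.0 [210.88241021 480.33604084 226.05259379] [-3.14007198e+00 -1.76573237e-04  2.72781868e+00]
scene 480.51777049220925 [1217.62285035  653.56828786  969.11485644]
scene spool_a 0.7 [264. 120.  23.  24.]
scene spool_a 0.61 [203. 165.  23.  18.]
scene spool_a 0.55 [245. 142.  24.  11.]
scene spool_a 0.52 [222. 151.  19.  18.]
scene spool_a 0.43 [276. 161.  17.  12.]
scene tote 0.9 [290. 197. 100.  83.]
scene lid 0.67 [368. 258.  88.  90.]
scene lid 0.63 [291. 197. 103.  91.]
scene lid_handle 0.72 [369. 256.  85.  80.]
scene winder 0.81 [176.  96. 186. 190.]
scene cone 0.84 [208. 238.  33.  45.]
scene jar 0.57 [279. 288.  27.  39.]
scene snips 0.85 [425. 307.  20.  38.]
side 421.566725840319 [ 1.97172240e-02 -6.35516980e+02  5.93841451e+02]
side spool_a 0.92 [442. 283.  33.  27.]
side spool_a 0.72 [384. 317.  30.  27.]
side spool_a 0.68 [339. 372.  44.  54.]
side spool_a 0.62 [329. 280.  27.  20.]
side spool_a 0.59 [419. 304.  34.  28.]
side tote 0.82 [322. 223. 120.  88.]
side tote 0.4 [384. 319.  33.  25.]
side lid 0.71 [262. 187.  98.  48.]
side lid_handle 0.93 [262. 187.  86.  45.]
side winder 0.63 [488. 305. 305. 190.]
side cone 0.65 [414. 188.  33.  46.]
side jar 0.94 [352. 163.  24.  30.]
side jar 0.68 [443. 283.  26.  24.]
side snips 0.69 [243. 161.  24.  17.]
```

View pics/s1.png

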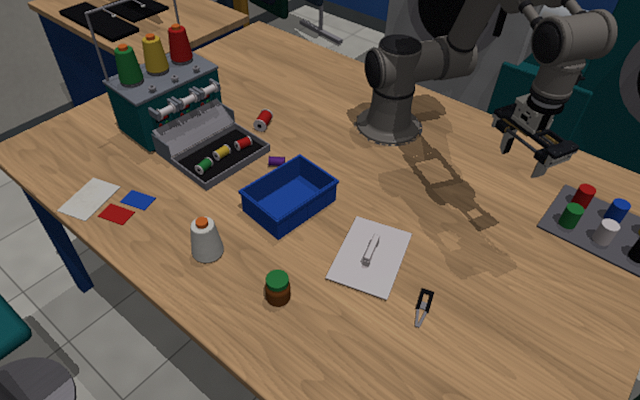

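View pics/s2.png

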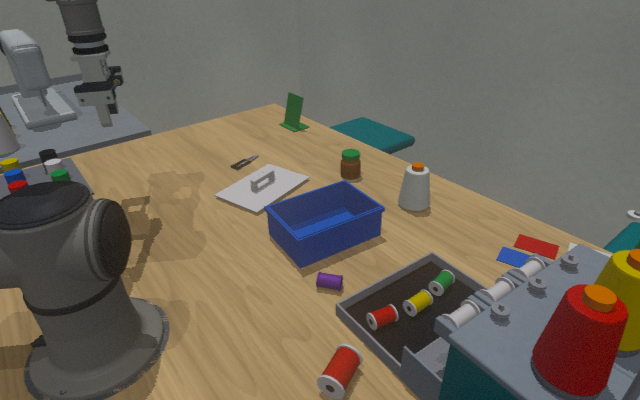

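In the scene picture there are four candidates besides the yellow (222,151) and green (203,165) spools. They are a red spool in the tray at (245,142), a bigger red one outside it at (264,120), a purple one at (276,161), and coloured items on the rack at right. spool_a is the red one in the tray because it is the smaller of the two reds. In the side view it is at (384,317), with the big red at (339,372) and purple at (329,280). Next I'll fit poses and make the confirming crop.

```bash
cat > h.py <<'E'
from station import bot
import cv2,numpy as np
from scipy.optimize import minimize
S=4
def box(a,b,z0,z1,x=0,y=0): return np.array([[x+i*a/2,y+j*b/2,k] for i in(-1,1) for j in(-1,1) for k in(z0,z1)],float)
TOTE=[np.vstack([box(220,150,0,60),box(228,158,62,80)])]
LID=[box(228,158,0,4),box(202,132,-8,0),box(84,16,24,38),box(12,16,4,38,36),box(12,16,4,38,-36)]
t=np.linspace(0,2*np.pi,24,endpoint=False)
SPOOL=[np.array([[x,16*np.cos(u),16*np.sin(u)] for x in(-24,24) for u in t])]
def proj(p,P):
  return cv2.projectPoints(np.asarray(P,float),np.array(p['rvec'],float),np.array(p['tvec'],float),np.array([[p['fx'],0,p['cx']],[0,p['fy'],p['cy']],[0,0,1.]]),None)[0][:,0]
def ray(p,uv,z):
  R=cv2.Rodrigues(np.array(p['rvec'],float))[0];c=-R.T@np.array(p['tvec'],float)
  d=R.T@np.array([(uv[0]-p['cx'])/p['fx'],(uv[1]-p['cy'])/p['fy'],1]);return c+d*(z-c[2])/d[2]
def rz(a): return np.array([[np.cos(a),-np.sin(a),0],[np.sin(a),np.cos(a),0],[0,0,1]])
def sil(p,hulls,x,y,z,a):
  m=np.zeros((400*S,640*S),np.uint8)
  for h in hulls:
    q=proj(p,h@rz(a).T+[x,y,z]);cv2.fillConvexPoly(m,cv2.convexHull(np.round((q+.5)*S).astype(np.int32)),1)
  return m>0
def fit(views,hulls,z,x0,yaws):
  """views: [(params,region)]"""
  big=[(p,cv2.resize(r.astype(np.uint8),None,fx=S,fy=S,interpolation=cv2.INTER_NEAREST)>0) for p,r in views]
  def cost(v):
    c=0
    for p,r in big:
      m=sil(p,hulls,v[0],v[1],z,v[2]/100);c+=1-(m&r).sum()/(m|r).sum()
    return c/len(big)
  best=None
  for a in yaws:
    s=np.array([[0,0,0],[8,0,0],[0,8,0],[0,0,20]])+[x0[0],x0[1],a*100]
    r=minimize(cost,s[0],method='Nelder-Mead',options=dict(initial_simplex=s,maxiter=90,xatol=.2,fatol=1e-4))
    if best is None or r.fun<best.fun: best=r
  return best.x[0],best.x[1],best.x[2]/100,best.fun
E
python3 - <<'E'
from h import *
im={c:bot.get_image(c) for c in('scene','side')};P={c:bot.camera_params(c) for c in im}
D={}
def near(c,th,uv):
  if (c,th) not in D:D[c,th]=bot.cut_out(c,th)
  l=[d for d in D[c,th] if np.hypot(d['bbox'][0]-uv[0],d['bbox'][1]-uv[1])<10]
  return l[0] if l else None
Y=np.arange(0,3.1,.4)
for n,th,h,z,a,b in [('tote','tote',TOTE,0,(290,197),(322,223)),('lid','lid',LID,8,(368,258),(262,187)),('red','spool_a',SPOOL,22,(245,142),(384,317)),('yel','spool_a',SPOOL,22,(222,151),(419,304)),('grn','spool_a',SPOOL,22,(203,165),(442,283)),
 ('bigred','spool_a',SPOOL,20,(264,120),(339,372))]:
  v=[(P[c],d['region']) for c,u in(('scene',a),('side',b)) if (d:=near(c,th,u))]
  x0=ray(P['side'],b,z+15)
  print(n,len(v),np.round(fit(v,h,z,x0,Y),3),[np.round(fit([w],h,z,x0,Y),2) for w in v])
for n,a in (('cone',(208,255)),('jar',(279,300)),('snips',(425,307))): print(n,ray(P['scene'],a,5).round())
c=cv2.resize(im['side'][250:400,280:480],None,fx=4,fy=4,interpolation=cv2.INTER_CUBIC)[:,:,::-1];cv2.imwrite('pics/c1.png',c)
# tray corners (rough), z=28
for u in((338,305),(433,256)):print('tray',ray(P['side'],u,28).round())
for u in((206,185),(269,149)):print('tray',ray(P['scene'],u,28).round())
E
```

```text
tote 2 [5.09603e+02 2.06000e+00 3.04200e+00 3.50000e-02] [array([5.0859e+02, 1.5700e+00, 3.0400e+00, 3.0000e-02]), array([5.1002e+02, 3.5800e+00, 3.0500e+00, 3.0000e-02])]
lid 2 [5.14202e+02 2.83216e+02 2.86000e-01 4.60000e-02] [array([5.1293e+02, 2.8226e+02, 2.8000e-01, 3.0000e-02]), array([5.1680e+02, 2.8564e+02, 3.4400e+00, 5.0000e-02])]
red 2 [ 4.11963e+02 -2.82460e+02  2.95200e+00  1.07000e-01] [array([ 4.1010e+02, -2.8393e+02, -2.1000e-01,  1.2000e-01]), array([ 4.1281e+02, -2.8166e+02, -1.9000e-01,  7.0000e-02])]
yel 2 [ 4.87757e+02 -2.98687e+02  3.10300e+00  1.09000e-01] [array([ 4.8692e+02, -3.0098e+02, -3.0000e-02,  9.0000e-02]), array([ 4.8825e+02, -2.9765e+02,  3.1100e+00,  9.0000e-02])]
grn 2 [ 5.6577e+02 -2.9104e+02  1.3600e-01  1.8800e-01] [array([ 5.6737e+02, -2.9474e+02,  3.3600e+00,  2.7000e-01]), array([ 5.6655e+02, -2.9047e+02,  1.4000e-01,  8.0000e-02])]
bigred 2 [ 271.054 -324.891    0.341    0.457] [array([ 2.8769e+02, -3.2117e+02,  1.3000e-01,  4.2000e-01]), array([ 270.95, -323.89,    0.4 ,    0.46])]
cone [782. -32.   5.]
jar [764. 197.   5.]
snips [557. 471.   5.]
tray [ 367. -214.   28.]
tray [ 612. -234.   28.]
tray [ 624. -214.   28.]
tray [ 386. -190.   28.]
```

View pics/c1.png

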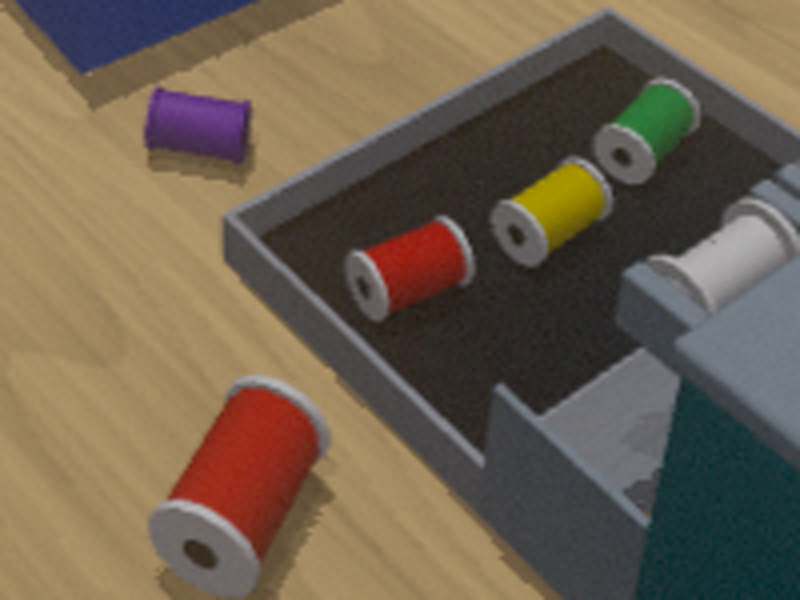

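The crop shows the tray's red spool (410,270) is clearly smaller than the loose red one (240,480), so spool_a is the one in the tray. The fitted spacing is about 77 mm, which is close to the 72 mm given. Next I'll check the chute clearance and plan the approach.

```bash
cat >> h.py <<'E'
from scipy.spatial.transform import Rotation as Rot
def plan(*wps,yaw=None,step=6.0):
  """wps xyz mm; rotation first, then shifts. prints tool-frame rows in cm"""
  s=bot.observe();p=np.array(s['ee_pos']);R=Rot.from_euler('xyz',s['tcp_rot'])
  print('t %.2f pos %s rpy %s grip %.3f F %s'%(s['time'],p.round(1),np.round(s['tcp_rot'],3),s['gripper_width'],np.round(s['contact_force'],1)))
  if yaw is not None:
    G=Rot.from_euler('xyz',[np.pi,0,yaw]);v=(R.inv()*G).as_rotvec();n=int(np.ceil(np.abs(v).max()/.18));print('turn',n,'x',(v/n).round(3));R=G
  for w in wps:
    d=R.inv().apply(np.array(w)-p)/10;n=int(np.ceil(np.linalg.norm(d)/step));print('to',w,n,'x',(d/max(n,1)).round(2));p=np.array(w,float)
E
python3 - <<'E'
from h import *
p=bot.camera_params('side')
q=ray(p,(401,366),28);print('wall/panel',q.round());
for z in(40,60,80,100,120):print(z,ray(p,(405,346),z).round())
plan((430,150,230),(412,-282,150),yaw=2.952)
E
```

```text
wall/panel [ 358. -375.   28.]
40 [ 383. -359.   40.]
60 [ 369. -369.   60.]
80 [ 356. -379.   80.]
100 [ 342. -389.  100.]
120 [ 328. -399.  120.]
t 1.30 pos [211.1 480.7 226.7] rpy [3.142 0.    2.728] grip 0.997 F [ 0.  -0.3 -0.3]
turn 2 x [ 0.     0.    -0.112]
to (430, 150, 230) 7 x [-3.96 -4.05 -0.05]
to (412, -282, 150) 8 x [-0.8  -5.35  1.  ]
```

carry_out(
  motion=[
    {"az": -0.14,"ax": 0.05,"hand": 9},
    {"az": -0.14,"ax": 0.05},
    {"dx": -3.96,"dy": -4.05},
    {"dx": -3.96,"dy": -4.05},
    {"dx": -3.96,"dy": -4.05},
    {"dx": -3.96,"dy": -4.05},
    {"dx": -3.96,"dy": -4.05},
    {"dx": -3.96,"dy": -4.05},
    {"dx": -3.96,"dy": -4.05},
    {"dx": -0.6,"dy": -5.35,"dz": 0.3},
    {"dx": -0.6,"dy": -5.35,"dz": 0.3},
    {"dx": -0.6,"dy": -5.35,"dz": 0.3},
    {"dx": -0.6,"dy": -5.35,"dz": 0.3},
    {"dx": -0.6,"dy": -5.35,"dz": 0.3},
    {"dx": -0.6,"dy": -5.35,"dz": 0.3},
    {},
  ],
  newtons=15,
)

```text
invalid input
```

```bash
sed -i "s/yaw=None,step=6.0/yaw=None,step=6.0,tilt=0.1/;s/\[np.pi,0,yaw\]/[np.pi+tilt,0,yaw]/" h.py; python3 - <<'E'
from h import *
im=bot.get_image('wrist');p=bot.camera_params('wrist');cv2.imwrite('pics/w1.png',im[:,:,::-1])
for d in bot.cut_out('wrist','spool_a'):
  x=ray(p,d['bbox'][:2],24)
  print(round(d['confidence'],2),np.round(d['bbox']),x.round(1),np.round(fit([(p,d['region'])],SPOOL,22,x,[-.2,.1]),3))
plan((414,-282,110),(414,-282,13),yaw=3.0)
E
```

```text
t 1.40 pos [211.1 480.7 226.8] rpy [3.142 0.    2.728] grip 0.997 F [-0.1  0.8 -0.8]
turn 2 x [ 0.05  -0.007 -0.136]
to (414, -282, 110) 14 x [-2.2  -5.08  1.35]
to (414, -282, 13) 2 x [0.   0.48 4.83]
```

View pics/w1.png

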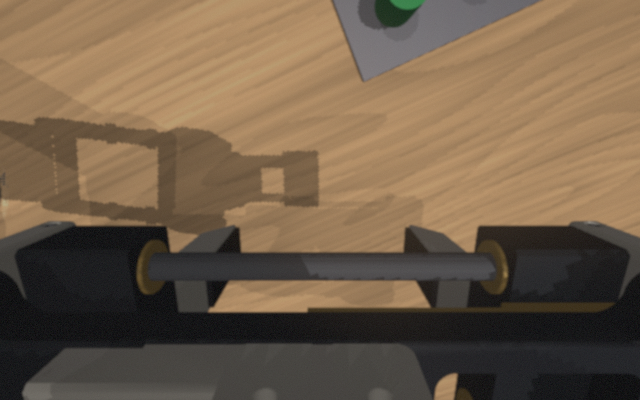

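The wrist view shows only the counter and the rack, because the arm has not moved: the call was refused. I'll send complete rows.

carry_out(
  motion=[
    {"hand": 9,"dx": 0,"dy": 0,"dz": 0,"ax": 0.05,"ay": -0.007,"az": -0.136},
    {"hand": 9,"dx": 0,"dy": 0,"dz": 0,"ax": 0.05,"ay": -0.007,"az": -0.136},
    {"hand": 9,"dx": -3.76,"dy": -4.22,"dz": 0.42,"ax": 0,"ay": 0,"az": 0},
    {"hand": 9,"dx": -3.76,"dy": -4.22,"dz": 0.42,"ax": 0,"ay": 0,"az": 0},
    {"hand": 9,"dx": -3.76,"dy": -4.22,"dz": 0.42,"ax": 0,"ay": 0,"az": 0},
    {"hand": 9,"dx": -3.76,"dy": -4.22,"dz": 0.42,"ax": 0,"ay": 0,"az": 0},
    {"hand": 9,"dx": -3.76,"dy": -4.22,"dz": 0.42,"ax": 0,"ay": 0,"az": 0},
    {"hand": 9,"dx": -3.76,"dy": -4.22,"dz": 0.42,"ax": 0,"ay": 0,"az": 0},
    {"hand": 9,"dx": -3.76,"dy": -4.22,"dz": 0.42,"ax": 0,"ay": 0,"az": 0},
    {"hand": 9,"dx": -0.56,"dy": -5.2,"dz": 1.2,"ax": 0,"ay": 0,"az": 0},
    {"hand": 9,"dx": -0.56,"dy": -5.2,"dz": 1.2,"ax": 0,"ay": 0,"az": 0},
    {"hand": 9,"dx": -0.56,"dy": -5.2,"dz": 1.2,"ax": 0,"ay": 0,"az": 0},
    {"hand": 9,"dx": -0.56,"dy": -5.2,"dz": 1.2,"ax": 0,"ay": 0,"az": 0},
    {"hand": 9,"dx": -0.56,"dy": -5.2,"dz": 1.2,"ax": 0,"ay": 0,"az": 0},
    {"hand": 9,"dx": -0.56,"dy": -5.2,"dz": 1.2,"ax": 0,"ay": 0,"az": 0},
    {"hand": 9,"dx": 0,"dy": 0,"dz": 0,"ax": 0,"ay": 0,"az": 0},
  ],
  newtons=15,
)

```text
time: 3.4
ee_pos: [417.7, -172.4, 186.5]
tcp_rot: [-3.041, -0.0, 2.995]
contact_force: [-1.1, 0.7, -0.4]
gripper_width: 0.979
grip_force: 0.0
```

```bash
python3 - <<'E'
from h import *
im=bot.get_image('wrist');p=bot.camera_params('wrist');cv2.imwrite('pics/w2.png',im[:,:,::-1])
for d in bot.cut_out('wrist','spool_a'):
  x=ray(p,d['bbox'][:2],24)
  print(round(d['confidence'],2),np.round(d['bbox']),x.round(1),np.round(fit([(p,d['region'])],SPOOL,22,x,[-.2,.1]),3))
plan((414,-282,100),(414,-282,13),yaw=3.0)
E
```

```text
0.96 [362. 164.  55.  46.] [ 400.1 -142.7   24. ] [ 4.01916e+02 -1.43695e+02 -9.49000e-01  1.30000e-01]
0.95 [176.  72.  81.  90.] [ 281.2 -320.7   24. ] [ 268.522 -322.36     0.469    0.455]
0.77 [248. 244.  12.  21.] [ 476.6 -284.5   24. ] [ 478.699 -287.408    0.645    0.794]
0.65 [240. 190.  29.  47.] [ 412.  -279.8   24. ] [ 4.11706e+02 -2.79699e+02 -1.42000e-01  1.06000e-01]
t 3.50 pos [ 418.  -169.5  186.8] rpy [-3.042 -0.     2.998] grip 0.982 F [-0.8  0.6 -0.2]
turn 1 x [ 0.    -0.    -0.002]
to (414, -282, 100) 3 x [-0.4  -3.42  3.25]
to (414, -282, 13) 2 x [0.   0.43 4.33]
```

View pics/w2.png

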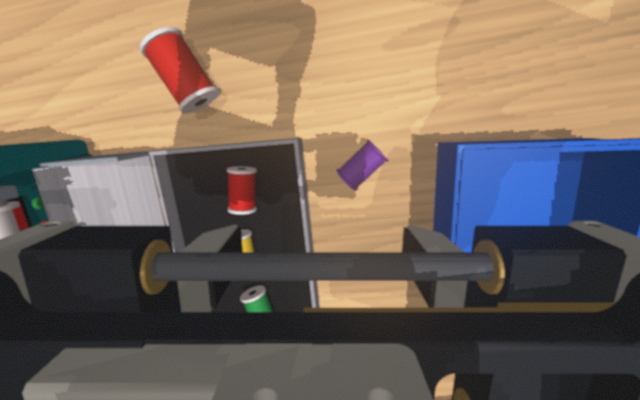

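The wrist view shows the tray with red at (240,190), yellow partly hidden at (247,243) and green at (255,298). Both sources put red near (413,-281). I'll open to 6 cm, descend and grip.

carry_out(
  motion=[
    {"hand": 6,"dx": -0.4,"dy": -3.4,"dz": 3.25,"ax": 0,"ay": 0,"az": 0},
    {"hand": 6,"dx": -0.4,"dy": -3.4,"dz": 3.25,"ax": 0,"ay": 0,"az": 0},
    {"hand": 6,"dx": -0.4,"dy": -3.4,"dz": 3.25,"ax": 0,"ay": 0,"az": 0},
    {"hand": 6,"dx": 0,"dy": 0,"dz": 0,"ax": 0,"ay": 0,"az": 0},
    {"hand": 6,"dx": 0,"dy": 0.22,"dz": 2.16,"ax": 0,"ay": 0,"az": 0},
    {"hand": 6,"dx": 0,"dy": 0.22,"dz": 2.16,"ax": 0,"ay": 0,"az": 0},
    {"hand": 6,"dx": 0,"dy": 0.22,"dz": 2.16,"ax": 0,"ay": 0,"az": 0},
    {"hand": 6,"dx": 0,"dy": 0.22,"dz": 2.16,"ax": 0,"ay": 0,"az": 0},
    {"hand": 6,"dx": 0,"dy": 0,"dz": 0,"ax": 0,"ay": 0,"az": 0},
    {"hand": 2,"dx": 0,"dy": 0,"dz": 0,"ax": 0,"ay": 0,"az": 0},
    {"hand": 2,"dx": 0,"dy": 0,"dz": 0,"ax": 0,"ay": 0,"az": 0},
    {"hand": 2,"dx": 0,"dy": 0,"dz": 0,"ax": 0,"ay": 0,"az": 0},
    {"hand": 2,"dx": 0,"dy": 0,"dz": 0,"ax": 0,"ay": 0,"az": 0},
    {"hand": 2,"dx": 0,"dy": 0,"dz": 0,"ax": 0,"ay": 0,"az": 0},
  ],
  newtons=12,
)

```text
time: 5.25
ee_pos: [414.7, -281.6, 13.7]
tcp_rot: [-3.041, 0.001, 3.0]
contact_force: [0.3, 1.0, 4.3]
gripper_width: 0.311
grip_force: 11.7
```

```bash
python3 - <<'E'
from h import *
plan((413,-281,120),(455,-5,120),(455,-5,45),yaw=3.0)
E
```

```text
t 5.25 pos [ 414.7 -281.6   13.7] rpy [-3.041e+00  1.000e-03  3.000e+00] grip 0.311 F [0.3 1.  4.3]
turn 1 x [-0.001  0.001 -0.   ]
to (413, -281, 120) 2 x [ 0.09 -0.52 -5.29]
to (455, -5, 120) 5 x [-0.05  5.56 -0.56]
to (455, -5, 45) 2 x [0.   0.37 3.73]
```

carry_out(
  motion=[
    {"hand": 2,"dx": 0,"dy": -0.26,"dz": -2.65,"ax": 0,"ay": 0,"az": 0},
    {"hand": 2,"dx": 0,"dy": -0.5,"dz": -4.0,"ax": 0,"ay": 0,"az": 0},
    {"hand": 2,"dx": 0.1,"dy": -0.5,"dz": -4.0,"ax": 0,"ay": 0,"az": 0},
    {"hand": 2,"dx": 0.05,"dy": 4.66,"dz": -0.47,"ax": 0,"ay": 0,"az": 0},
    {"hand": 2,"dx": 0.05,"dy": 4.66,"dz": -0.47,"ax": 0,"ay": 0,"az": 0},
    {"hand": 2,"dx": 0.05,"dy": 4.66,"dz": -0.47,"ax": 0,"ay": 0,"az": 0},
    {"hand": 2,"dx": 0.05,"dy": 4.66,"dz": -0.47,"ax": 0,"ay": 0,"az": 0},
    {"hand": 2,"dx": 0.05,"dy": 4.66,"dz": -0.47,"ax": 0,"ay": 0,"az": 0},
    {"hand": 2,"dx": 0.05,"dy": 4.66,"dz": -0.47,"ax": 0,"ay": 0,"az": 0},
    {"hand": 2,"dx": 0,"dy": 0,"dz": 0,"ax": 0,"ay": 0,"az": 0},
    {"hand": 2,"dx": 0,"dy": 0,"dz": 0,"ax": 0,"ay": 0,"az": 0},
  ],
)

```text
time: 6.62
ee_pos: [449.7, -4.7, 120.4]
tcp_rot: [-3.041, -0.0, 3.001]
contact_force: [0.1, 0.0, -1.2]
gripper_width: 0.315
grip_force: 11.7
```

```bash
python3 - <<'E'
from h import *
plan((447,-2,118),(447,-2,32),yaw=3.0)
E
```

```text
t 6.62 pos [449.7  -4.7 120.4] rpy [-3.041 -0.     3.001] grip 0.315 F [ 0.1  0.  -1.2]
turn 1 x [-0.001 -0.     0.001]
to (447, -2, 118) 1 x [0.3  0.25 0.21]
to (447, -2, 32) 2 x [0.   0.43 4.28]
```

carry_out(
  motion=[
    {"hand": 2,"dx": 0.3,"dy": 0.46,"dz": 2.3,"ax": 0,"ay": 0,"az": 0},
    {"hand": 2,"dx": 0,"dy": 0.23,"dz": 2.2,"ax": 0,"ay": 0,"az": 0},
    {"hand": 2,"dx": 0,"dy": 0.23,"dz": 2.2,"ax": 0,"ay": 0,"az": 0},
    {"hand": 2,"dx": 0,"dy": 0.2,"dz": 2.0,"ax": 0,"ay": 0,"az": 0},
    {"hand": 2,"dx": 0,"dy": 0,"dz": 0,"ax": 0,"ay": 0,"az": 0},
    {"hand": 5,"dx": 0,"dy": 0,"dz": 0,"ax": 0,"ay": 0,"az": 0},
    {"hand": 5,"dx": 0,"dy": 0,"dz": 0,"ax": 0,"ay": 0,"az": 0},
    {"hand": 5,"dx": 0,"dy": 0,"dz": 0,"ax": 0,"ay": 0,"az": 0},
    {"hand": 5,"dx": 0,"dy": -0.3,"dz": -3,"ax": 0,"ay": 0,"az": 0},
    {"hand": 5,"dx": 0,"dy": -0.3,"dz": -3,"ax": 0,"ay": 0,"az": 0},
    {"hand": 6,"dx": 0,"dy": -0.3,"dz": -3,"ax": 0,"ay": 0,"az": 0},
    {"hand": 6,"dx": -1.37,"dy": -4.78,"dz": 0.48,"ax": 0,"ay": 0,"az": 0},
    {"hand": 6,"dx": -1.37,"dy": -4.78,"dz": 0.48,"ax": 0,"ay": 0,"az": 0},
    {"hand": 6,"dx": -1.37,"dy": -4.78,"dz": 0.48,"ax": 0,"ay": 0,"az": 0},
    {"hand": 6,"dx": -1.37,"dy": -4.78,"dz": 0.48,"ax": 0,"ay": 0,"az": 0},
    {"hand": 6,"dx": -1.37,"dy": -4.78,"dz": 0.48,"ax": 0,"ay": 0,"az": 0},
    {"hand": 6,"dx": -1.37,"dy": -4.78,"dz": 0.48,"ax": 0,"ay": 0,"az": 0},
    {"hand": 6,"dx": 0,"dy": 0,"dz": 0,"ax": 0,"ay": 0,"az": -0.1},
    {"hand": 6,"dx": 0,"dy": 0,"dz": 0,"ax": 0,"ay": 0,"az": 0},
  ],
)

```text
time: 9.0
ee_pos: [487.7, -298.7, 123.5]
tcp_rot: [-3.042, -0.01, 3.098]
contact_force: [-0.9, -0.4, 0.9]
gripper_width: 0.652
grip_force: 0.0
```

```bash
cat > sp.py <<'E'
from h import *
for c in('scene','side'):
  bot.get_image(c);p=bot.camera_params(c)
  for d in bot.cut_out(c,'spool_a'):
    if d['confidence']<.4: continue
    x=ray(p,d['bbox'][:2],24);print(c,round(d['confidence'],2),np.round(d['bbox']),np.round(fit([(p,d['region'])],SPOOL,22,x,[-.2,.2]),2))
E
python3 - <<'E'
import sp
from h import *
plan((488,-298,110),(488,-298,13),yaw=3.10)
E
```

```text
scene 0.73 [220. 151.  16.  17.] [ 4.8714e+02 -3.0176e+02  2.0000e-02  1.1000e-01]
scene 0.65 [304. 187.  21.  10.] [ 4.4718e+02 -4.0700e+00 -1.5000e-01  1.4000e-01]
scene 0.63 [291. 196. 101.  86.] [ 5.8452e+02 -4.3810e+01 -2.4000e-01  9.5000e-01]
scene 0.61 [203. 167.  21.  17.] [ 5.6748e+02 -2.9458e+02  2.7000e-01  2.3000e-01]
scene 0.57 [263. 118.  23.  23.] [ 2.8261e+02 -3.2061e+02  1.6000e-01  3.9000e-01]
scene 0.57 [278. 161.  16.  12.] [ 4.0671e+02 -1.4046e+02 -7.8000e-01  2.5000e-01]
side 0.94 [339. 373.  46.  54.] [ 270.57 -323.21    0.42    0.46]
side 0.82 [442. 285.  30.  27.] [ 5.6797e+02 -2.9122e+02  2.0000e-01  1.1000e-01]
side 0.68 [417. 302.  30.  27.] [ 4.8810e+02 -2.9745e+02  2.0000e-02  8.0000e-02]
side 0.68 [329. 281.  24.  20.] [ 4.0043e+02 -1.4947e+02 -7.6000e-01  2.0000e-01]
side 0.45 [307. 234.  15.   4.] [463.1   23.04  -0.65   0.84]
t 9.20 pos [ 488.1 -297.8  123.7] rpy [-3.041 -0.009  3.099] grip 0.651 F [-0.7 -0.4  0.3]
turn 1 x [-0.   -0.01  0.  ]
to (488, -298, 110) 1 x [0.01 0.11 1.37]
to (488, -298, 13) 2 x [-0.    0.48  4.83]
```

carry_out(
  motion=[
    {"hand": 6,"dx": 0,"dy": 0.2,"dz": 2.8,"ax": 0,"ay": 0,"az": 0},
    {"hand": 6,"dx": 0,"dy": 0.27,"dz": 2.8,"ax": 0,"ay": 0,"az": 0},
    {"hand": 6,"dx": 0,"dy": 0.27,"dz": 2.8,"ax": 0,"ay": 0,"az": 0},
    {"hand": 6,"dx": 0,"dy": 0.27,"dz": 2.7,"ax": 0,"ay": 0,"az": 0},
    {"hand": 6,"dx": 0,"dy": 0,"dz": 0,"ax": 0,"ay": 0,"az": 0},
    {"hand": 2,"dx": 0,"dy": 0,"dz": 0,"ax": 0,"ay": 0,"az": 0},
    {"hand": 2,"dx": 0,"dy": 0,"dz": 0,"ax": 0,"ay": 0,"az": 0},
    {"hand": 2,"dx": 0,"dy": 0,"dz": 0,"ax": 0,"ay": 0,"az": 0},
    {"hand": 2,"dx": 0,"dy": 0,"dz": 0,"ax": 0,"ay": 0,"az": 0},
    {"hand": 2,"dx": 0,"dy": 0,"dz": 0,"ax": 0,"ay": 0,"az": 0},
  ],
  newtons=12,
)

```text
time: 10.45
ee_pos: [487.0, -299.5, 12.3]
tcp_rot: [-3.041, -0.009, 3.099]
contact_force: [-0.3, -0.1, 0.6]
gripper_width: 0.312
grip_force: 11.9
```

carry_out(
  motion=[
    {"hand": 2,"dx": 0,"dy": -0.26,"dz": -2.6,"ax": 0,"ay": 0,"az": 0},
    {"hand": 2,"dx": 0,"dy": -0.4,"dz": -4,"ax": 0,"ay": 0,"az": 0},
    {"hand": 2,"dx": 0,"dy": -0.4,"dz": -4,"ax": 0,"ay": 0,"az": 0},
    {"hand": 2,"dx": -0.16,"dy": 4.98,"dz": -0.5,"ax": 0,"ay": 0,"az": 0},
    {"hand": 2,"dx": -0.16,"dy": 4.98,"dz": -0.5,"ax": 0,"ay": 0,"az": 0},
    {"hand": 2,"dx": -0.16,"dy": 4.98,"dz": -0.5,"ax": 0,"ay": 0,"az": 0},
    {"hand": 2,"dx": -0.16,"dy": 4.98,"dz": -0.5,"ax": 0,"ay": 0,"az": 0},
    {"hand": 2,"dx": -0.16,"dy": 4.98,"dz": -0.5,"ax": 0,"ay": 0,"az": 0},
    {"hand": 2,"dx": -0.16,"dy": 4.98,"dz": -0.5,"ax": 0,"ay": 0,"az": 0},
    {"hand": 2,"dx": 0,"dy": 0,"dz": 0,"ax": 0,"ay": 0,"az": 0},
    {"hand": 2,"dx": 0,"dy": 0.29,"dz": 2.85,"ax": 0,"ay": 0,"az": 0},
    {"hand": 2,"dx": 0,"dy": 0.29,"dz": 2.85,"ax": 0,"ay": 0,"az": 0},
    {"hand": 2,"dx": 0,"dy": 0.29,"dz": 2.85,"ax": 0,"ay": 0,"az": 0},
    {"hand": 2,"dx": 0,"dy": 0,"dz": 0,"ax": 0,"ay": 0,"az": 0},
    {"hand": 2,"dx": 0,"dy": 0,"dz": 0,"ax": 0,"ay": 0,"az": 0},
  ],
)

```text
time: 12.32
ee_pos: [509.8, -0.3, 33.3]
tcp_rot: [-3.041, -0.009, 3.099]
contact_force: [0.4, 1.1, -0.9]
gripper_width: 0.309
grip_force: 11.9
```

carry_out(
  motion=[
    {"hand": 5,"dx": 0,"dy": 0,"dz": 0,"ax": 0,"ay": 0,"az": 0},
    {"hand": 5,"dx": 0,"dy": 0,"dz": 0,"ax": 0,"ay": 0,"az": 0},
    {"hand": 5,"dx": 0,"dy": 0,"dz": 0,"ax": 0,"ay": 0,"az": 0},
    {"hand": 5,"dx": 0,"dy": -0.3,"dz": -3,"ax": 0,"ay": 0,"az": 0},
    {"hand": 5,"dx": 0,"dy": -0.3,"dz": -3,"ax": 0,"ay": 0,"az": 0},
    {"hand": 6,"dx": 0,"dy": -0.3,"dz": -3,"ax": 0,"ay": 0,"az": 0},
    {"hand": 6,"dx": -1.12,"dy": -4.84,"dz": 0.48,"ax": 0,"ay": 0,"az": 0},
    {"hand": 6,"dx": -1.12,"dy": -4.84,"dz": 0.48,"ax": 0,"ay": 0,"az": 0},
    {"hand": 6,"dx": -1.12,"dy": -4.84,"dz": 0.48,"ax": 0,"ay": 0,"az": 0},
    {"hand": 6,"dx": -1.12,"dy": -4.84,"dz": 0.48,"ax": 0,"ay": 0,"az": 0},
    {"hand": 6,"dx": -1.12,"dy": -4.84,"dz": 0.48,"ax": 0,"ay": 0,"az": 0},
    {"hand": 6,"dx": -1.12,"dy": -4.84,"dz": 0.48,"ax": 0,"ay": 0,"az": 0},
    {"hand": 6,"dx": 0,"dy": 0,"dz": 0,"ax": 0,"ay": 0,"az": -0.18},
    {"hand": 6,"dx": 0,"dy": 0,"dz": 0,"ax": 0,"ay": 0,"az": 0},
  ],
)

```text
time: 14.08
ee_pos: [564.7, -294.4, 122.4]
tcp_rot: [-3.045, -0.028, -3.007]
contact_force: [-0.6, 2.0, 0.4]
gripper_width: 0.653
grip_force: 0.0
```

```bash
python3 - <<'E'
import sp
from h import *
plan((566,-293,110),(566,-293,13),yaw=3.28)
E
```

```text
scene 0.67 [277. 160.  16.  11.] [ 4.0429e+02 -1.4452e+02 -8.8000e-01  2.3000e-01]
scene 0.59 [262. 120.  22.  28.] [ 2.8487e+02 -3.2017e+02  1.3000e-01  4.1000e-01]
scene 0.55 [203. 167.  24.  15.] [ 5.6530e+02 -2.9364e+02  2.0000e-01  2.0000e-01]
scene 0.53 [290. 200.  18.  18.] [5.124e+02 8.700e-01 3.000e-02 1.500e-01]
scene 0.49 [302. 188.  22.  10.] [ 4.4749e+02 -2.5600e+00 -1.3000e-01  1.0000e-01]
side 0.76 [330. 281.  27.  23.] [ 4.0000e+02 -1.4828e+02 -8.8000e-01  1.2000e-01]
side 0.63 [338. 372.  47.  53.] [ 2.7051e+02 -3.2478e+02  3.0000e-01  4.4000e-01]
side 0.58 [325. 225.  23.  13.] [515.55  10.14  -0.68   0.63]
side 0.58 [441. 283.  31.  25.] [ 5.6681e+02 -2.9087e+02  2.3000e-01  1.8000e-01]
side 0.41 [307. 232.  14.   4.] [471.26  23.72   0.84   0.84]
t 14.28 pos [ 565.1 -293.3  122.9] rpy [-3.045 -0.027 -3.006] grip 0.656 F [-0.4  0.8 -0.2]
turn 1 x [ 0.003 -0.027  0.   ]
to (566, -293, 110) 1 x [-0.09  0.14  1.28]
to (566, -293, 13) 2 x [-0.    0.48  4.83]
```

carry_out(
  motion=[
    {"hand": 6,"dx": 0,"dy": 0,"dz": 0,"ax": 0,"ay": -0.027,"az": 0},
    {"hand": 6,"dx": 0,"dy": 0.25,"dz": 2.8,"ax": 0,"ay": 0,"az": 0},
    {"hand": 6,"dx": 0,"dy": 0.27,"dz": 2.8,"ax": 0,"ay": 0,"az": 0},
    {"hand": 6,"dx": 0,"dy": 0.27,"dz": 2.8,"ax": 0,"ay": 0,"az": 0},
    {"hand": 6,"dx": 0,"dy": 0.27,"dz": 2.6,"ax": 0,"ay": 0,"az": 0},
    {"hand": 6,"dx": 0,"dy": 0,"dz": 0,"ax": 0,"ay": 0,"az": 0},
    {"hand": 2,"dx": 0,"dy": 0,"dz": 0,"ax": 0,"ay": 0,"az": 0},
    {"hand": 2,"dx": 0,"dy": 0,"dz": 0,"ax": 0,"ay": 0,"az": 0},
    {"hand": 2,"dx": 0,"dy": 0,"dz": 0,"ax": 0,"ay": 0,"az": 0},
    {"hand": 2,"dx": 0,"dy": 0,"dz": 0,"ax": 0,"ay": 0,"az": 0},
    {"hand": 2,"dx": 0,"dy": 0,"dz": 0,"ax": 0,"ay": 0,"az": 0},
  ],
  newtons=12,
)

```text
time: 15.65
ee_pos: [565.1, -294.1, 12.4]
tcp_rot: [-3.045, -0.0, -3.002]
contact_force: [0.3, 0.6, 1.6]
gripper_width: 0.308
grip_force: 12.0
```

```bash
python3 - <<'E'
from h import *
plan((566,-292,118),(575,-1,118),(575,-1,32),step=5)
E
```

```text
t 15.65 pos [ 565.1 -294.1   12.4] rpy [-3.045 -0.    -3.002] grip 0.308 F [0.3 0.6 1.6]
to (566, -292, 118) 3 x [-0.04 -0.28 -3.51]
to (575, -1, 118) 6 x [-0.82  4.76 -0.46]
to (575, -1, 32) 2 x [-0.    0.42  4.28]
```

carry_out(
  motion=[
    {"hand": 2,"dx": 0,"dy": -0.25,"dz": -2.6,"ax": 0,"ay": 0,"az": 0},
    {"hand": 2,"dx": 0,"dy": -0.38,"dz": -4,"ax": 0,"ay": 0,"az": 0},
    {"hand": 2,"dx": 0,"dy": -0.38,"dz": -4,"ax": 0,"ay": 0,"az": 0},
    {"hand": 2,"dx": -0.85,"dy": 4.74,"dz": -0.46,"ax": 0,"ay": 0,"az": 0},
    {"hand": 2,"dx": -0.85,"dy": 4.74,"dz": -0.46,"ax": 0,"ay": 0,"az": 0},
    {"hand": 2,"dx": -0.85,"dy": 4.74,"dz": -0.46,"ax": 0,"ay": 0,"az": 0},
    {"hand": 2,"dx": -0.85,"dy": 4.74,"dz": -0.46,"ax": 0,"ay": 0,"az": 0},
    {"hand": 2,"dx": -0.85,"dy": 4.74,"dz": -0.46,"ax": 0,"ay": 0,"az": 0},
    {"hand": 2,"dx": -0.85,"dy": 4.74,"dz": -0.46,"ax": 0,"ay": 0,"az": 0},
    {"hand": 2,"dx": 0,"dy": 0,"dz": 0,"ax": 0,"ay": 0,"az": 0.18},
    {"hand": 2,"dx": 0,"dy": 0.29,"dz": 2.85,"ax": 0,"ay": 0,"az": 0},
    {"hand": 2,"dx": 0,"dy": 0.29,"dz": 2.85,"ax": 0,"ay": 0,"az": 0},
    {"hand": 2,"dx": 0,"dy": 0.29,"dz": 2.85,"ax": 0,"ay": 0,"az": 0},
    {"hand": 2,"dx": 0,"dy": 0,"dz": 0,"ax": 0,"ay": 0,"az": 0},
    {"hand": 5,"dx": 0,"dy": 0,"dz": 0,"ax": 0,"ay": 0,"az": 0},
    {"hand": 5,"dx": 0,"dy": 0,"dz": 0,"ax": 0,"ay": 0,"az": 0},
    {"hand": 5,"dx": 0,"dy": 0,"dz": 0,"ax": 0,"ay": 0,"az": 0},
    {"hand": 5,"dx": 0,"dy": -0.3,"dz": -3,"ax": 0,"ay": 0,"az": 0},
    {"hand": 5,"dx": 0,"dy": -0.4,"dz": -4,"ax": 0,"ay": 0,"az": 0},
    {"hand": 5,"dx": 0,"dy": -0.5,"dz": -5,"ax": 0,"ay": 0,"az": 0},
  ],
)

```text
time: 18.15
ee_pos: [574.6, -3.8, 154.3]
tcp_rot: [-3.046, 0.016, 3.102]
contact_force: [1.0, -0.2, 1.1]
gripper_width: 0.543
grip_force: 0.0
```

```bash
sed -i 's/tilt=0.1/tilt=0.0/' h.py; python3 - <<'E'
from h import *
plan((514,200,200),yaw=3.428)
E
```

```text
t 18.15 pos [574.6  -3.8 154.3] rpy [-3.046  0.016  3.102] grip 0.543 F [ 1.  -0.2  1.1]
turn 2 x [-0.048 -0.    -0.163]
to (514, 200, 200) 4 x [ 0.01  5.32 -1.14]
```

carry_out(
  motion=[
    {"hand": 7,"dx": 0,"dy": 0,"dz": 0,"ax": -0.048,"ay": 0,"az": -0.163},
    {"hand": 7,"dx": 0,"dy": 0,"dz": 0,"ax": -0.048,"ay": 0,"az": -0.163},
    {"hand": 7,"dx": -2.0,"dy": 4.86,"dz": -1.25,"ax": 0,"ay": 0,"az": 0},
    {"hand": 7,"dx": -2.0,"dy": 4.86,"dz": -1.25,"ax": 0,"ay": 0,"az": 0},
    {"hand": 7,"dx": -2.0,"dy": 4.86,"dz": -1.25,"ax": 0,"ay": 0,"az": 0},
    {"hand": 7,"dx": -2.0,"dy": 4.86,"dz": -1.25,"ax": 0,"ay": 0,"az": 0},
    {"hand": 7,"dx": -2.0,"dy": 4.86,"dz": -1.25,"ax": 0,"ay": 0,"az": 0},
    {"hand": 7,"dx": -2.0,"dy": 4.86,"dz": -1.25,"ax": 0,"ay": 0,"az": 0},
    {"hand": 7,"dx": 0,"dy": 0,"dz": 0,"ax": 0,"ay": 0,"az": 0},
    {"hand": 7,"dx": 0,"dy": 0,"dz": 0,"ax": 0,"ay": 0,"az": 0},
  ],
)

```text
time: 19.4
ee_pos: [607.6, 309.4, 227.8]
tcp_rot: [-3.14, 0.0, -2.855]
contact_force: [-0.6, -0.3, -0.2]
gripper_width: 0.76
grip_force: 0.0
```

```bash
python3 - <<'E'
from h import *
V={}
for c in('scene','side','wrist'):
  im=bot.get_image(c);p=bot.camera_params(c);cv2.imwrite('pics/l_%s.png'%c,im[:,:,::-1])
  for th,h,z,x0,Y in(('tote',TOTE,0,(509,2),[3.04]),('lid',LID,8,(514,283),[.286])):
    for d in bot.cut_out(c,th):
      print(c,th,round(d['confidence'],2),np.round(d['bbox']),np.round(fit([(p,d['region'])],h,z,x0,Y),3))
plan((514,283,100),yaw=3.428)
E
```

```text
scene tote 0.66 [287. 196.  94.  87.] [5.08583e+02 1.48000e-01 3.05200e+00 2.38000e-01]
scene lid 0.64 [368. 258.  87.  82.] [5.13514e+02 2.82522e+02 2.88000e-01 2.80000e-02]
side tote 0.93 [324. 225. 122.  87.] [5.09177e+02 2.79000e+00 3.04500e+00 7.40000e-02]
side lid 0.61 [262. 186.  95.  52.] [5.15470e+02 2.83214e+02 2.88000e-01 4.30000e-02]
wrist tote 0.69 [ 85.  70. 164. 140.] [5.07587e+02 2.43900e+00 3.03500e+00 1.58000e-01]
wrist lid 0.83 [325.  94. 146. 188.] [5.13766e+02 2.82692e+02 2.87000e-01 1.70000e-02]
wrist lid 0.71 [73. 21. 40. 41.] [5.14e+02 2.83e+02 2.86e-01 1.00e+00]
t 19.85 pos [608.  309.3 228.1] rpy [-3.140e+00  1.000e-03 -2.856e+00] grip 0.764 F [-0.7  0.3 -0.2]
turn 1 x [-0.001  0.001 -0.001]
to (514, 283, 100) 3 x [3.26 0.04 4.27]
```

View pics/l_wrist.png

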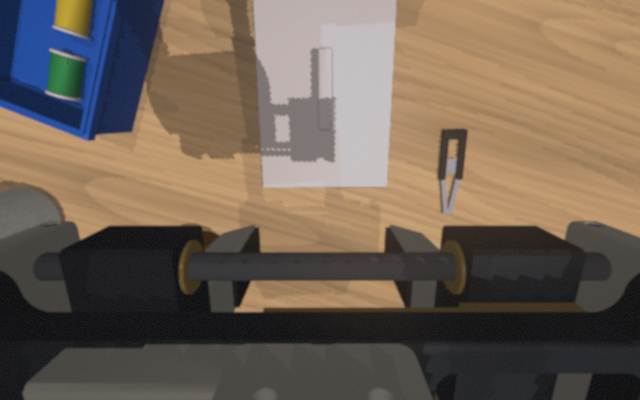

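View pics/l_scene.png

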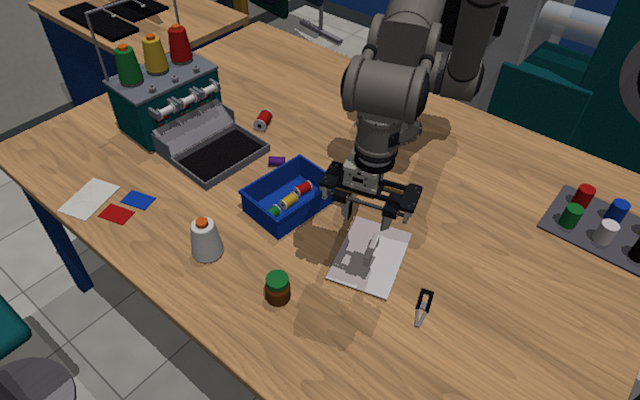

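The wrist view shows the lid with its handle at (322,90). The scene view shows all three spools in the tote (275–305, 185–210) and an empty tray. Tote and lid fits agree across the cameras within about 3 mm. I'll grip the handle next.

carry_out(
  motion=[
    {"hand": 7,"dx": 3.26,"dy": 0.06,"dz": 4.9,"ax": 0,"ay": 0,"az": 0},
    {"hand": 7,"dx": 3.26,"dy": 0.06,"dz": 4.9,"ax": 0,"ay": 0,"az": 0},
    {"hand": 7,"dx": 3.26,"dy": 0.06,"dz": 4.9,"ax": 0,"ay": 0,"az": 0},
    {"hand": 5,"dx": 0,"dy": 0,"dz": 0,"ax": 0,"ay": 0,"az": 0},
    {"hand": 5,"dx": 0,"dy": 0,"dz": 2,"ax": 0,"ay": 0,"az": 0},
    {"hand": 5,"dx": 0,"dy": 0,"dz": 2,"ax": 0,"ay": 0,"az": 0},
    {"hand": 5,"dx": 0,"dy": 0,"dz": 2,"ax": 0,"ay": 0,"az": 0},
    {"hand": 5,"dx": 0,"dy": 0,"dz": 0,"ax": 0,"ay": 0,"az": 0},
    {"hand": 0.5,"dx": 0,"dy": 0,"dz": 0,"ax": 0,"ay": 0,"az": 0},
    {"hand": 0.5,"dx": 0,"dy": 0,"dz": 0,"ax": 0,"ay": 0,"az": 0},
    {"hand": 0.5,"dx": 0,"dy": 0,"dz": 0,"ax": 0,"ay": 0,"az": 0},
    {"hand": 0.5,"dx": 0,"dy": 0,"dz": 0,"ax": 0,"ay": 0,"az": 0},
    {"hand": 0.5,"dx": 0,"dy": 0,"dz": 0,"ax": 0,"ay": 0,"az": 0},
    {"hand": 0.5,"dx": 0,"dy": 0,"dz": 0,"ax": 0,"ay": 0,"az": 0},
  ],
  newtons=30,
)

```text
time: 21.6
ee_pos: [514.0, 283.9, 21.3]
tcp_rot: [-3.14, 0.002, -2.855]
contact_force: [-1.0, -0.2, 4.1]
gripper_width: 0.167
grip_force: 30.0
```

carry_out(
  motion=[
    {"hand": 0.5,"dx": 0,"dy": 0,"dz": -1,"ax": 0,"ay": 0,"az": 0},
    {"hand": 0.5,"dx": 0,"dy": 0,"dz": -3,"ax": 0,"ay": 0,"az": 0},
    {"hand": 0.5,"dx": 0,"dy": 0,"dz": -4,"ax": 0,"ay": 0,"az": 0},
    {"hand": 0.5,"dx": 0,"dy": 0,"dz": -4,"ax": 0,"ay": 0,"az": 0},
    {"hand": 0.5,"dx": 0,"dy": 0,"dz": -2,"ax": 0,"ay": 0,"az": 0},
    {"hand": 0.5,"dx": 0,"dy": 0,"dz": 0,"ax": 0,"ay": 0,"az": 0.129},
    {"hand": 0.5,"dx": 0,"dy": 0,"dz": 0,"ax": 0,"ay": 0,"az": 0.129},
    {"hand": 0.5,"dx": 0,"dy": 0,"dz": 0,"ax": 0,"ay": 0,"az": 0.128},
    {"hand": 0.5,"dx": -0.33,"dy": -4,"dz": 0,"ax": 0,"ay": 0,"az": 0},
    {"hand": 0.5,"dx": -0.33,"dy": -4,"dz": 0,"ax": 0,"ay": 0,"az": 0},
    {"hand": 0.5,"dx": -0.33,"dy": -4,"dz": 0,"ax": 0,"ay": 0,"az": 0},
    {"hand": 0.5,"dx": -0.33,"dy": -4,"dz": 0,"ax": 0,"ay": 0,"az": 0},
    {"hand": 0.5,"dx": -0.33,"dy": -4,"dz": 0,"ax": 0,"ay": 0,"az": 0},
    {"hand": 0.5,"dx": -0.33,"dy": -4,"dz": 0,"ax": 0,"ay": 0,"az": 0},
    {"hand": 0.5,"dx": -0.33,"dy": -4,"dz": 0,"ax": 0,"ay": 0,"az": 0},
    {"hand": 0.5,"dx": 0,"dy": 0,"dz": 0,"ax": 0,"ay": 0,"az": 0},
    {"hand": 0.5,"dx": 0,"dy": 0,"dz": 0,"ax": 0,"ay": 0,"az": 0},
    {"hand": 0.5,"dx": 0,"dy": 0,"dz": 0,"ax": 0,"ay": 0,"az": 0},
  ],
)

```text
time: 23.85
ee_pos: [508.6, 4.0, 161.2]
tcp_rot: [-3.141, 0.001, 3.043]
contact_force: [0.5, 0.1, -2.0]
gripper_width: 0.171
grip_force: 30.0
```

```bash
python3 - <<'E'
from h import *
plan((509.2,2.3,115),(509.2,2.3,93),yaw=3.042)
z=bot.observe()['ee_pos'][2]-13
a=bot.observe()['ee_pos']
for c in('scene','side'):
  im=bot.get_image(c);p=bot.camera_params(c)
  if c=='side':cv2.imwrite('pics/h_side.png',cv2.resize(im[100:300,220:420],None,fx=3,fy=3)[:,:,::-1])
  for d in bot.cut_out(c,'lid')[:2]: print(c,round(d['confidence'],2),np.round(d['bbox']),np.round(fit([(p,d['region'])],LID,z,a[:2],[3.04]),3))
E
```

```text
t 23.85 pos [508.6   4.  161.2] rpy [-3.141e+00  1.000e-03  3.043e+00] grip 0.171 F [ 0.5  0.1 -2. ]
turn 1 x [-0.001  0.001  0.001]
to (509.2, 2.3, 115) 1 x [-0.08 -0.16  4.62]
to (509.2, 2.3, 93) 1 x [-0.  -0.   2.2]
scene 0.66 [286. 175. 103.  55.] [5.10053e+02 1.87400e+00 3.04200e+00 2.38000e-01]
side 0.59 [324. 184. 125.  47.] [5.10558e+02 4.46100e+00 3.04900e+00 1.41000e-01]
```

View pics/h_side.png

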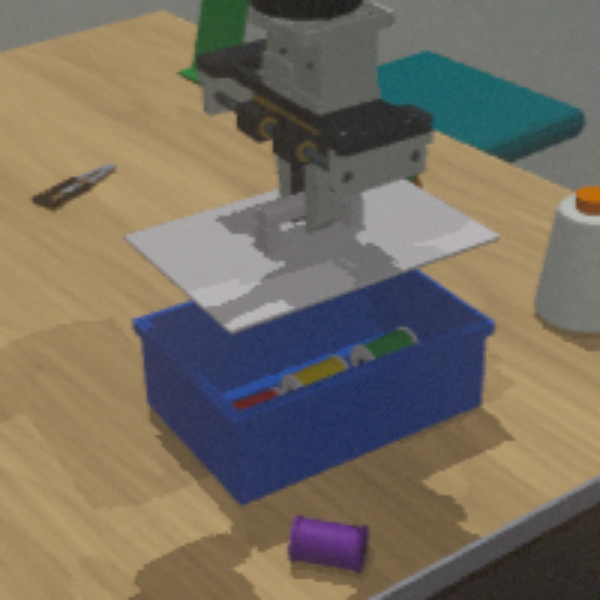

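The picture shows the lid held level above the tote at (310,255), with the spools inside. Per-camera comparison puts the lid about 1 mm off in x and y, so I'll lower it with that correction.

carry_out(
  motion=[
    {"hand": 0.5,"dx": 0.1,"dy": -0.1,"dz": 2.5,"ax": 0,"ay": 0,"az": 0},
    {"hand": 0.5,"dx": 0,"dy": 0,"dz": 2.0,"ax": 0,"ay": 0,"az": 0},
    {"hand": 0.5,"dx": 0,"dy": 0,"dz": 1.0,"ax": 0,"ay": 0,"az": 0},
    {"hand": 0.5,"dx": 0,"dy": 0,"dz": 0.4,"ax": 0,"ay": 0,"az": 0},
    {"hand": 0.5,"dx": 0,"dy": 0,"dz": 0.3,"ax": 0,"ay": 0,"az": 0},
    {"hand": 0.5,"dx": 0,"dy": 0,"dz": 0.3,"ax": 0,"ay": 0,"az": 0},
    {"hand": 0.5,"dx": 0,"dy": 0,"dz": 0.2,"ax": 0,"ay": 0,"az": 0},
    {"hand": 0.5,"dx": 0,"dy": 0,"dz": 0,"ax": 0,"ay": 0,"az": 0},
    {"hand": 0.5,"dx": 0,"dy": 0,"dz": 0,"ax": 0,"ay": 0,"az": 0},
  ],
)

```text
time: 25.18
ee_pos: [507.8, 2.0, 94.3]
tcp_rot: [-3.141, 0.002, 3.042]
contact_force: [0.7, -0.1, -1.3]
gripper_width: 0.171
grip_force: 30.0
```

carry_out(
  motion=[
    {"hand": 0.5,"dx": 0,"dy": 0,"dz": 0.1,"ax": 0,"ay": 0,"az": 0},
    {"hand": 0.5,"dx": 0,"dy": 0,"dz": 0,"ax": 0,"ay": 0,"az": 0},
    {"hand": 0.5,"dx": 0,"dy": 0,"dz": 0,"ax": 0,"ay": 0,"az": 0},
  ],
)

```text
time: 25.55
ee_pos: [507.8, 2.0, 93.3]
tcp_rot: [-3.141, 0.002, 3.042]
contact_force: [0.2, 0.2, 0.5]
gripper_width: 0.174
grip_force: 30.0
```

Contact is just beginning and the height is as expected, so I'll release and retreat.

carry_out(
  motion=[
    {"hand": 4,"dx": 0,"dy": 0,"dz": 0,"ax": 0,"ay": 0,"az": 0},
    {"hand": 4,"dx": 0,"dy": 0,"dz": 0,"ax": 0,"ay": 0,"az": 0},
    {"hand": 4,"dx": 0,"dy": 0,"dz": 0,"ax": 0,"ay": 0,"az": 0},
    {"hand": 4,"dx": 0,"dy": 0,"dz": 0,"ax": 0,"ay": 0,"az": 0},
    {"hand": 4,"dx": 0,"dy": 0,"dz": -2,"ax": 0,"ay": 0,"az": 0},
    {"hand": 4,"dx": 0,"dy": 0,"dz": -4,"ax": 0,"ay": 0,"az": 0},
    {"hand": 4,"dx": 0,"dy": 0,"dz": -5,"ax": 0,"ay": 0,"az": 0},
    {"hand": 4,"dx": 0,"dy": 5,"dz": -2,"ax": 0,"ay": 0,"az": 0},
    {"hand": 4,"dx": 0,"dy": 5,"dz": 0,"ax": 0,"ay": 0,"az": 0},
    {"hand": 4,"dx": 0,"dy": 5,"dz": 0,"ax": 0,"ay": 0,"az": 0},
    {"hand": 4,"dx": 0,"dy": 5,"dz": 0,"ax": 0,"ay": 0,"az": 0},
    {"hand": 4,"dx": 0,"dy": 0,"dz": 0,"ax": 0,"ay": 0,"az": 0},
    {"hand": 4,"dx": 0,"dy": 0,"dz": 0,"ax": 0,"ay": 0,"az": 0},
    {"hand": 4,"dx": 0,"dy": 0,"dz": 0,"ax": 0,"ay": 0,"az": 0},
  ],
)

```text
time: 27.3
ee_pos: [527.5, 200.0, 223.0]
tcp_rot: [-3.14, 0.001, 3.04]
contact_force: [-0.5, 0.2, -0.2]
gripper_width: 0.439
grip_force: 0.0
```

```bash
python3 - <<'E'
from h import *
I=[]
for c,(u,v) in(('scene',(190,130)),('side',(220,120))):
  im=bot.get_image(c);p=bot.camera_params(c);I.append(cv2.resize(im[v:v+150,u:u+200],None,fx=4,fy=4)[:300*2:1])
  for th,h,z in(('lid',LID,80),('tote',TOTE,0)):
    for d in bot.cut_out(c,th)[:2]: print(c,th,round(d['confidence'],2),np.round(d['bbox']),np.round(fit([(p,d['region'])],h,z,(509,2),[3.04]),3))
cv2.imwrite('pics/end.png',cv2.resize(np.hstack(I),(800,300),interpolation=cv2.INTER_AREA)[:,:,::-1])
plan()
E
```

```text
scene lid 0.63 [287. 187. 101.  68.] [ 5.07724e+02 -5.89000e-01  3.03300e+00  2.20000e-02]
scene tote 0.72 [292. 209. 100.  60.] [508.33    2.759   3.056   0.676]
side lid 0.71 [326. 210. 122.  58.] [5.0941e+02 3.9880e+00 3.0510e+00 3.8000e-02]
side tote 0.68 [324. 238. 123.  60.] [508.91    0.714   3.024   0.557]
t 27.60 pos [527.6 200.7 223.1] rpy [-3.141e+00  1.000e-03  3.041e+00] grip 0.437 F [0.8 0.  0.2]
```

View pics/end.png

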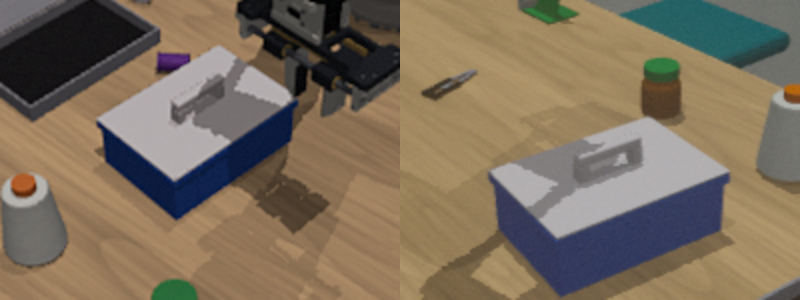

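In both views the lid sits flush and level on the tote, at (195,115) in the left panel and (610,180) in the right. The fit at z = 80 mm matches the tote pose within about 2 mm, and the gripper is clear.

```bash
python3 -c "
from station import bot
print(bot.finish_job())"
```

```text
the job is handed in; nothing more can be done
None
```

All three spools are in the tote with the lid seated level on the rim, and the job was handed in at about 28 s of the 72 s allowed; the hand-in returned no verdict.

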